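# Roll the torque handle mark-up and cover its dish

### The arm

A 7-joint arm with a two-finger parallel gripper is mounted at the origin on the work surface. World frame = base frame: x ahead of the robot, y to its left, z up, the work surface at z = 0. Lengths are in m, angles in rad, forces in N, time in s.
With the tool pointing down it reaches from about 0.425 to 0.925 m from the base axis. Payload 6.8 kg.
Tool frame: the origin (TCP) lies at the very end of the fingers, on their centre line; the grasp point (between the pads) lies bot.grip_depth behind it (bot.grip_depth is the distance from the TCP to the grasp point, in m); z points along the fingers, y is the line along which they close (so a half turn about z gives the same grasp; the last joint's range is limited). The gripper opens to 85 mm and grips with 20 to 120 N. Pads are 22 mm wide; open, the fingers measure 114 mm over their backs; the gripper's body (76 mm by 85 mm) begins 54 mm behind the grasp point. The pads swing forward as they close: fully open they stand 13 mm farther back than shut.
Start: joints at [-1.424, 0.477, 0.022, 1.555, -0.011, 1.109, -0.083], TCP at [0.17, 0.653, 0.231] pointing down, gripper open.
Joint ranges: [-2.96, 2.96], [-0.34, 2.1], [-1.41, 1.46], [0.24, 2.44], [-1.37, 4.51], [0.17, 1.92], [-2.96, 2.96]. Speed limits (rad/s): [2.39, 2.39, 3.14, 3.14, 3.14, 3.14, 3.14].

### API

Orientations are given as a unit quaternion [w, x, y, z].
In Python, from station import bot gives the robot as it stands.
- The arm moves only by the tool send_rows, never from a script. Its arguments are lists of equal length, an entry for each row: "slide": the shift along the tool's x, y, z in mm, a list of three; "roll": the turn about the tool's z in degrees; "claw": the opening, from 0 (shut) to 1 (fully open). A call has exactly 8 rows; each row is the pose to reach, as a shift and turn from the pose commanded when the call began, along the tool's axes at that moment; what a row does not reach only later rows make up. A row lasts 1/12 s, in which the tool goes at most 41.7 mm and 7.16 degrees, less where a joint would pass 70% of its speed; a pose out of reach is approached as far as the arm can. A call with a gripper value outside its range is refused whole. The fingers move at their own pace and stop on an object; "force" is the grip in N (left out, the last holds). Time passes only in rows, so rows that repeat a pose let the fingers close, or fill a call up. It gives the time, the measured TCP pose, the force, the opening and the grip force at its end, in the units of the state.
- bot.get_obs(): the state, without advancing time (a new reading comes with each control period).
- bot.read_camera(name): name is "scene" or "top" or "wrist"; returns the picture (480x640x3 uint8, red, green, blue); there is no depth.
- bot.camera_model(name): a dict with "camera_matrix" (3x3 intrinsics, pixels), "camera_from_world" (4x4, takes a point from world to camera coordinates). Camera axes: x right, y down, z forward; pixel columns grow to the right and rows downward; lengths in m; the calibration is good to about 2 mm. A picture is of the moment at which its call begins: read the wrist's pose just before it. camera_model takes no time and is no camera call; for the wrist camera it gives the pose at the moment of the call.
- bot.hand_in(): hands the job in; it is judged then, once.
The state is a dict: "t": time; "q": joint angles; "joint_vel": joint speeds; "joint_torque": joint torques, N m; "eef_pos": TCP position; "tool_rot": TCP orientation; "contact_force": force on the tool from outside, world axes, zero at the start; "torque": the same for the moment, N m; "gripper_width": opening from 0.0 (shut) to 1.0 (fully open); "grasp_force": force on a finger pad.
Only numpy, scipy, OpenCV 4.12 (cv2) and the standard library are available. Lean on these libraries where they do the work, as an engineer would, in place of code of your own. Each camera call takes 0.05 s, during which the arm holds its last target. There are 200 camera calls.

### The job

Roll the red torque handle along the floor of the glass inspection dish, without picking it up, until its white stripe faces straight up and it lies still there. Then put the clear cover on the dish, setting it down gently rather than dropping it, so that it sits level and fully home on the rim and the stripe can be read through it. Leave the pacemaker, the white header and the specimen jar where they are.

Things in the scene. Friction and masses are not known exactly. Their poses are not given: they have to be found in the camera images.
- handle: Red plastic cylinder, 32 mm diameter, 60 mm long, with a 10 mm thick steel nose sticking out 8 mm at one end; 60 g, lies on the dish floor, free to roll. Origin: middle of the cylinder, on its axis (16 mm above the floor). z runs along the cylinder to the nose; x points out through the white stripe (8 mm wide, all along the handle), so x points up when the stripe is up.
- dish_rim (a point): Centre of the mouth of the round glass dish, level with its rim, 58 mm above the bench. The dish is fixed: inner diameter 144 mm, outer 152 mm, on a black round foot 168 mm in diameter, 6 mm high. Only the position is of use (its axes are not upright).
- dish_floor (a point): Centre of the dish's flat dark rubber floor, 13 mm above the bench, 45 mm below the rim. Only the position is of use.
- cover: Loose clear disc with a blue edge, 158 mm diameter, 5 mm thick, 180 g; blue upright knob at its centre (26 mm diameter, 5 to 33 mm above the origin). Beneath, a tapered step that enters the dish: 138 to 130 mm diameter, 6 mm deep. Origin: centre of the disc's underside, which rests on the rim; z up. It starts on the bench, origin at 6 mm; fully home the origin meets dish_rim.
- pacemaker: Bystander: titanium-grey pacemaker lying flat, about 60 x 48 x 8 mm, origin under its centre.
- header: Bystander: white polymer connector header, 18 x 44 x 17 mm, origin under its centre.
- jar: Bystander: squat amber glass specimen jar with a white cap, 56 mm in diameter, 55 mm high, origin under its centre.
Things that resemble listed ones, but are neither listed nor needed, are in the scene too. Of the things shaped like the handle, the red one is meant.

How it is judged:
By the outcome, as a careful person would: the job done as asked, in the order asked, and still so for the second after the job is handed in, with the robot touching nothing.
It also fails if it takes over 67 s, if anything falls off the work surface, if the arm or the gripper's body presses on something with over 40 N, if the wrist force passes 120 N, or if a joint passes its speed limit or range.

## Working session

There is one attempt and no reset: what is moved stays moved. The work goes in short steps, Python scripts to look and compute and a tool call to move; the robot and the scene stay as the last step left them, time stands still between calls to the robot, and variables do not carry over. Pictures are saved under pics/ and viewed, at most 10 in all, crops included, and the job is handed in when it is done.

Besides the shell and the picture viewer there is one more tool, called after "Emit:" by a JSON object that holds its "api" and its "payload", one argument or row to a line. send_rows: Moves the arm, as the interface text tells. Its arguments: {"type":"object","properties":{"slide":{"type":"array","items":{"type":"array","items":{"type":"number"}}},"roll":{"type":"array","items":{"type":"number"}},"claw":{"type":"array","items":{"type":"number"}},"force":{"type":"number"}},"required":["slide","roll","claw"]}

```bash
ls; mkdir -p pics; cat > h.py <<'E'
import numpy as np, cv2
from station import bot
def ray(m,uv):
    K=np.array(m["camera_matrix"]);T=np.array(m["camera_from_world"])
    d=T[:3,:3].T@np.linalg.solve(K,[uv[0],uv[1],1.]);o=-T[:3,:3].T@T[:3,3]
    return o,d
def onz(m,uv,z):
    o,d=ray(m,uv);return o+d*(z-o[2])/d[2]
def proj(m,p):
    K=np.array(m["camera_matrix"]);T=np.array(m["camera_from_world"])
    c=K@(T[:3,:3]@np.array(p)+T[:3,3]);return c[:2]/c[2]
def snap(n,f):
    m=bot.camera_model(n);im=bot.read_camera(n);cv2.imwrite(f"pics/{f}.png",im[:,:,::-1]);return m,im
E
python3 - <<'E'
from h import *
import pickle
d={}
for n in("top","scene"):
    d[n]=snap(n,n+"0"); m=d[n][0]
    print(n,-np.array(m["camera_from_world"])[:3,:3].T@np.array(m["camera_from_world"])[:3,3],m["camera_matrix"])
pickle.dump(d,open("d0.pkl","wb"))
o=bot.get_obs();print(o,bot.grip_depth)
E
```

```text
pics
top [ 0.45355304 -0.00700009  1.18767463] [[597.93497522   0.         326.40421769]
 [  0.         597.93497522 238.73879066]
 [  0.           0.           1.        ]]
scene [ 1.30148723 -0.23017296  0.57361606] [[515.0708284    0.         314.09895292]
 [  0.         515.0708284  233.91292419]
 [  0.           0.           1.        ]]
{'t': 0.1, 'q': array([-1.42408303,  0.47773283,  0.02234405,  1.55635336, -0.01153884,
        1.10931273, -0.08308054]), 'joint_vel': array([ 7.56240955e-04, -1.85754523e-04,  4.79035749e-04, -2.90314119e-03,
       -2.57731275e-06,  1.08244917e-03, -1.44941139e-03]), 'joint_torque': array([ 5.09749982e-03, -5.97761285e+01,  1.61427587e+00, -2.81954563e+01,
        1.29433358e-02,  5.01236980e-03, -2.21263997e-05]), 'eef_pos': array([0.17000837, 0.65268011, 0.23041231]), 'tool_rot': array([-6.25060362e-05,  1.27051824e-01,  9.91895725e-01, -8.37048882e-04]), 'contact_force': array([-0.69340957, -1.35159802,  0.97055531]), 'torque': array([0.03022808, 0.00420074, 0.02187748]), 'grasp_force': 0.0, 'gripper_width': 1.0009709721405666} 0.0187
```

View pics/top0.png

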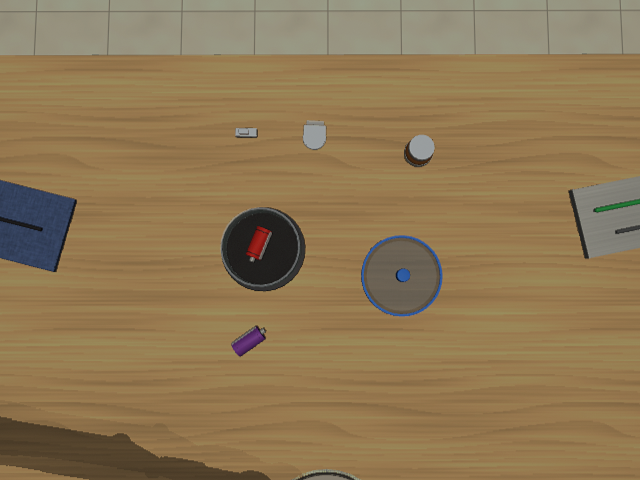

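View pics/scene0.png

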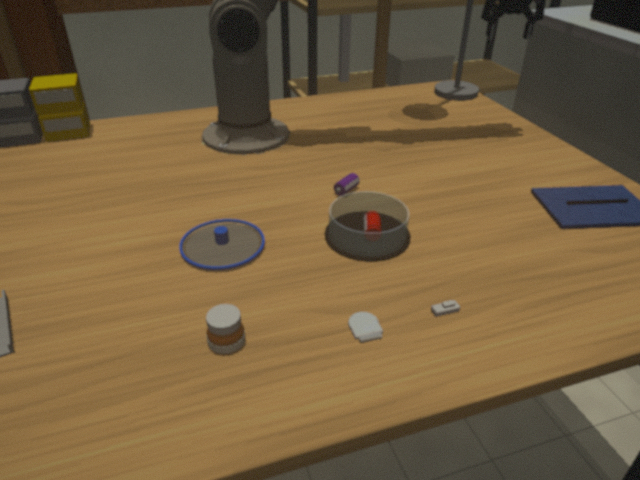

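The top view shows the dish at about (263,249) with the red handle at (259,243). Its nose points to the lower left and its pale stripe is on the right (-y) side. The cover is at (402,276), and the purple decoy is at (249,341). The scene view agrees: the stripe faces -y.

```bash
python3 - <<'E'
from h import *
import pickle
d=pickle.load(open("d0.pkl","rb"));m,im=d["top"]
hsv=cv2.cvtColor(im,cv2.COLOR_RGB2HSV)
def blob(mask,box):
    z=np.zeros_like(mask);x0,y0,x1,y1=box;z[y0:y1,x0:x1]=mask[y0:y1,x0:x1]
    c=max(cv2.findContours(z,cv2.RETR_EXTERNAL,cv2.CHAIN_APPROX_NONE)[0],key=cv2.contourArea);return c
red=cv2.inRange(hsv,(0,130,60),(8,255,255))|cv2.inRange(hsv,(172,130,60),(180,255,255))
r=cv2.minAreaRect(blob(red,(220,200,310,300)));print("red",r,onz(m,r[0],.029))
for p in cv2.boxPoints(r):print(onz(m,p,.029))
blue=cv2.inRange(hsv,(100,120,60),(125,255,255))
e=cv2.fitEllipse(cv2.convexHull(blob(blue,(350,220,450,330))));print("cover",e,onz(m,e[0],.0085))
x=[onz(m,(e[0][0]+s*e[1][0]/2,e[0][1]),.0085) for s in(-1,1)];print("diam",x[1]-x[0])
k=blue[260:290,388:418];kc=cv2.moments(k,True);kc=(388+kc['m10']/kc['m00'],260+kc['m01']/kc['m00']);print("knob",kc,onz(m,kc,.037))
# dish foot (dark) and floor
g=im.max(2);dark=((g<75)*255).astype(np.uint8)
e=cv2.fitEllipse(cv2.convexHull(blob(dark,(210,195,318,302))));print("foot/out",e,onz(m,e[0],.006),"axes m at foot",np.array(e[1])/597.9*1.18)
fl=((g<45)*255).astype(np.uint8);e=cv2.fitEllipse(cv2.convexHull(blob(fl,(210,195,318,302))));print("floor",e,onz(m,e[0],.013),np.array(e[1])/597.9*1.175)
c=cv2.resize(im[200:300,215:315],None,fx=5,fy=5,interpolation=cv2.INTER_CUBIC);s=d["scene"][1][180:270,315:425]
s=cv2.resize(s,None,fx=2.6,fy=5.55,interpolation=cv2.INTER_CUBIC)[:500]
cv2.imwrite("pics/crop0.png",np.hstack([c,s])[:,:,::-1])
E
```

```text
red ((257.8350830078125, 242.3711395263672), (14.824053764343262, 31.88187026977539), 23.96249008178711) [0.55809221 0.13160095 0.029     ]
[0.5355705  0.15712299 0.029     ]
[0.59254526 0.13254245 0.029     ]
[0.58069335 0.10598888 0.029     ]
[0.52383366 0.13066476 0.029     ]
cover ((401.34234619140625, 275.50439453125), (80.1062240600586, 80.88936614990234), 119.74685668945312) [ 0.4941698  -0.14926188  0.0085    ]
diam [-1.20875790e-04 -1.57598516e-01  0.00000000e+00]
knob (402.8978102189781, 274.8905109489051) [ 0.49436359 -0.14882481  0.037     ]
foot/out ((259.6457214355469, 246.5780792236328), (75.00138854980469, 75.83934783935547), 54.83212661743164) [0.55178379 0.13067124 0.006     ] axes m at foot [0.1480208  0.14967458]
floor ((260.7288513183594, 247.45010375976562), (71.05957794189453, 75.13164520263672), 39.03880310058594) [0.5494745  0.12770143 0.013     ] [0.13964711 0.14764958]
```

View pics/crop0.png

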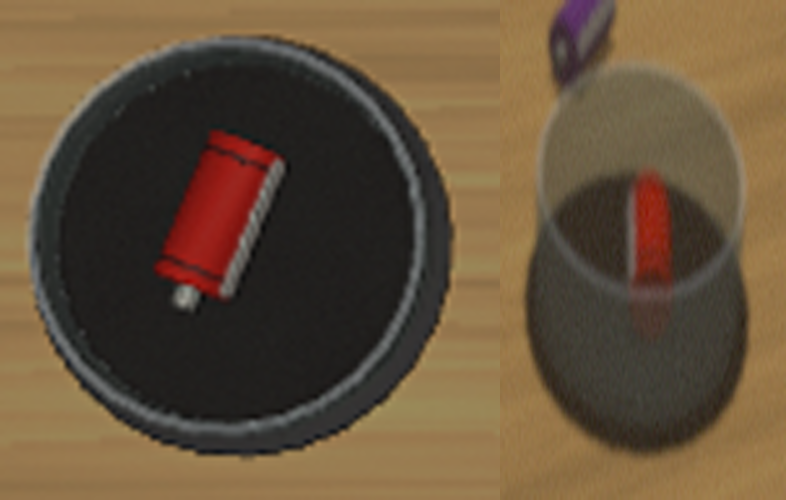

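The crop shows the handle's outline corners at about (212,130), (285,160), (230,298) and (155,268). The stripe lies along its right edge, about 60° or more from up. I'll move over the dish for a closer look.

Emit:
{"api": "send_rows", "payload": {
  "slide": [
    [-36,-29,0],
    [-73,-58,0],
    [-109,-87,0],
    [-145,-116,0],
    [-182,-146,0],
    [-218,-175,0],
    [-254,-204,0],
    [-254,-204,0]
  ],
  "roll": [0,0,0,0,0,0,0,0],
  "claw": [1,1,1,1,1,1,1,1]
}}

```text
t: 0.77
eef_pos: [0.3661, 0.3885, 0.2311]
tool_rot: [0.0, 0.128, 0.992, -0.001]
contact_force: [1.0, -0.0, -0.8]
gripper_width: 1.001
grasp_force: 0.0
```

Emit:
{"api": "send_rows", "payload": {
  "slide": [
    [-36,-29,0],
    [-73,-58,0],
    [-109,-87,0],
    [-145,-116,0],
    [-182,-146,0],
    [-190,-150,0],
    [-190,-150,0],
    [-190,-150,0]
  ],
  "roll": [0,0,0,0,2,5,7.5,7.5],
  "claw": [1,1,1,1,0.5,0,0,0]
}}

```text
t: 1.43
eef_pos: [0.5116, 0.1962, 0.231]
tool_rot: [-0.0, 0.195, 0.981, -0.0]
contact_force: [-0.1, -0.5, 0.3]
gripper_width: 0.453
grasp_force: 0.0
```

```bash
cat >> h.py <<'E'
def Rq(q):
    from scipy.spatial.transform import Rotation as R
    return R.from_quat([q[1],q[2],q[3],q[0]]).as_matrix()
def togo(p,o=None):
    o=o or bot.get_obs();return 1000*Rq(o["tool_rot"]).T@(np.array(p)-o["eef_pos"])
E
python3 - <<'E'
from h import *
import pickle
o=bot.get_obs();print(o["eef_pos"],o["gripper_width"]);print(Rq(o["tool_rot"]).round(3))
m,im=snap("wrist","w1");T=np.array(m["camera_from_world"]);C=-T[:3,:3].T@T[:3,3];print("cam tool",togo(C,o),T[2,:3])
pickle.dump((m,im,o),open("w1.pkl","wb"))
d=pickle.load(open("d0.pkl","rb"));t=d["top"][0]
print("rim",onz(t,(260.6,247.4),.058),"handle",onz(t,(259.1,242.8),.029))
E
```

```text
[0.5115677  0.19617015 0.23099167] 0.45330732345831265
[[-0.924  0.382 -0.   ]
 [ 0.382  0.924 -0.001]
 [-0.    -0.001 -1.   ]]
cam tool [  76.17938014   -0.75623172 -142.1165128 ] [ 0.27496415 -0.11536683 -0.95450784]
rim [0.54589545 0.12278663 0.058     ] handle [0.55725157 0.12912883 0.029     ]
```

View pics/w1.png

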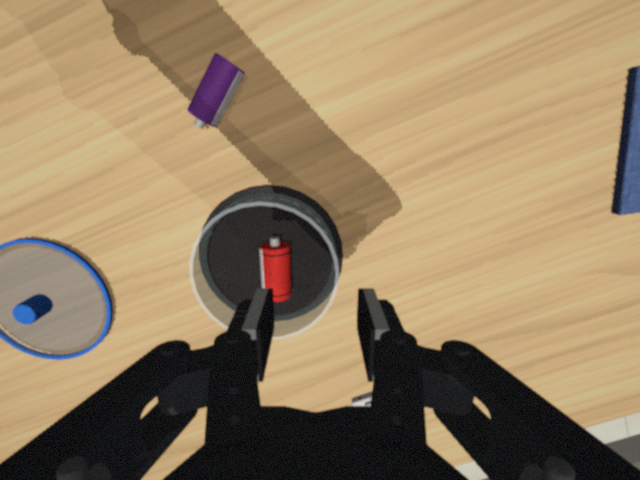

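In the wrist view the handle is at about (276,267), upright in the image with its nose up. The stripe is along its left edge at column 262. I'll go closer and measure.

```bash
cat >> h.py <<'E'
def redrect(im,roi):
    hsv=cv2.cvtColor(im,cv2.COLOR_RGB2HSV)
    red=cv2.inRange(hsv,(0,130,60),(8,255,255))|cv2.inRange(hsv,(172,130,60),(180,255,255))
    z=np.zeros_like(red);x0,y0,x1,y1=roi;z[y0:y1,x0:x1]=red[y0:y1,x0:x1]
    c=max(cv2.findContours(z,cv2.RETR_EXTERNAL,cv2.CHAIN_APPROX_NONE)[0],key=cv2.contourArea);return cv2.minAreaRect(c)
E
python3 - <<'E'
from h import *
import pickle
m,im,o=pickle.load(open("w1.pkl","rb"))
r=redrect(im,(230,220,330,320));print(r)
for p in cv2.boxPoints(r):print(p,onz(m,p,.029))
c=(r[0][0]-2.5,r[0][1]);P=onz(m,c,.029);print(P,togo([.5573,.129,.14],o))
E
```

```text
((277.0594177246094, 271.5940856933594), (61.09528350830078, 29.055086135864258), 84.2894058227539)
[259.56436 242.6436 ] [0.52017285 0.1271705  0.029     ]
[288.47525 239.75249] [0.52901112 0.1570197  0.029     ]
[294.55447 300.54456] [0.5973814  0.13432239 0.029     ]
[265.6436  303.43567] [0.5882201  0.10262679 0.029     ]
[0.55666964 0.12811209 0.029     ] [-67.91825376 -44.50425412  91.04525337]
```

Emit:
{"api": "send_rows", "payload": {
  "slide": [
    [-20,-10,15],
    [-40,-20,30],
    [-60,-30,45],
    [-75,-40,60],
    [-88,-44,80],
    [-88,-44,91],
    [-88,-44,91],
    [-88,-44,91]
  ],
  "roll": [0,0,0,0,0,0,0,0],
  "claw": [0,0,0,0,0,0,0,0]
}}

```text
t: 2.15
eef_pos: [0.5742, 0.1269, 0.1398]
tool_rot: [-0.001, 0.19, 0.982, 0.0]
contact_force: [-0.1, 0.4, 0.4]
gripper_width: -0.0
grasp_force: 0.0
```

```bash
python3 - <<'E'
from h import *
import pickle
o=bot.get_obs();print(o["eef_pos"],o["gripper_width"],o["contact_force"])
m,im=snap("wrist","w2");pickle.dump((m,im,o),open("w2.pkl","wb"))
r=redrect(im,(150,80,450,400));print(r)
for p in cv2.boxPoints(r):print(p,onz(m,p,.029))
E
```

```text
[0.57417555 0.12686116 0.13976668] -9.248915005607701e-05 [-0.13712583  0.36890999  0.37322285]
((311.5, 215.5), (85.0, 43.0), 90.0)
[290. 173.] [0.52130761 0.12713611 0.029     ]
[333. 173.] [0.53314604 0.15655921 0.029     ]
[333. 258.] [0.59544011 0.13261381 0.029     ]
[290. 258.] [0.58267376 0.10085969 0.029     ]
```

View pics/w2.png

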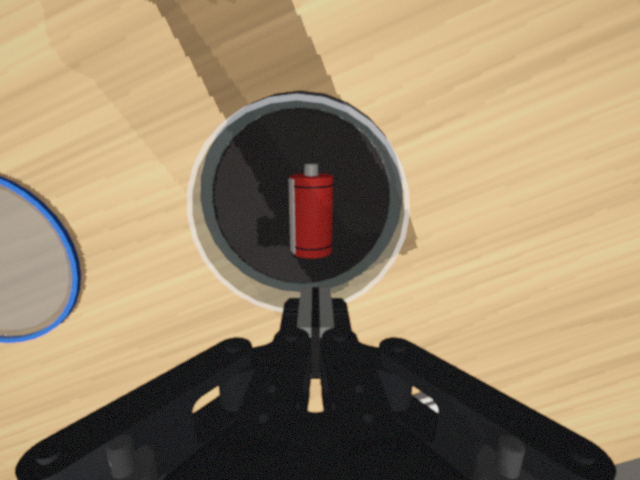

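The handle is at (311,215) and its axis runs vertically in the image. The stripe shows at columns 289–296. I'll measure its angle from the row profile.

```bash
cat >> h.py <<'E'
def angle(m,edges,stripe,row,z0=.013,r=.016,u=np.array([.38,.925,0])):
    """edges: silhouette cols; stripe: cols of the seen stripe edges. Returns centre point and angle of each edge from up (+ toward -u)"""
    o,dl=ray(m,(edges[0],row));_,dr=ray(m,(edges[1],row))
    a=lambda d:np.arctan2(d@u,-d[2]); aL,aR=a(dl),a(dr); h=o[2]-(z0+r)
    mid=(aL+aR)/2; c0=o@u+h*np.tan(mid)
    print("half angle radius",h/np.cos(mid)*np.sin((aR-aL)/2))
    out=[]
    for s in stripe:
        _,d=ray(m,(s,row));t=a(d)
        # ray point closest; intersect with circle
        D=h/np.cos(mid);th=t-mid;k=np.clip(D*np.sin(th)/r,-1,1)
        out.append(np.degrees(-np.arcsin(k)+mid*1-(-th)*0-0))  # approx below
        al=np.arcsin(k)-th     # angle at centre from view line
        out[-1]=np.degrees(-(al)+mid)  # up-dir relative to line to camera
    return c0,np.degrees(mid),out
E
python3 - <<'E'
from h import *
import pickle
m,im,o=pickle.load(open("w2.pkl","rb"))
p=im[195:240].astype(float)
for r in (0,20,40):print(195+r,[tuple(p[r:r+5,c].mean(0).astype(int)) for c in range(284,300)],[tuple(p[r:r+5,c].mean(0).astype(int)) for c in range(329,337)])
print("nose",[ (y,np.where(im[y,290:340,2]>90)[0]+290) for y in (167,170)])
print(angle(m,(289,333.5),(289,296),215))
E
```

```text
195 [(np.int64(31), np.int64(29), np.int64(30)), (np.int64(30), np.int64(26), np.int64(28)), (np.int64(31), np.int64(31), np.int64(30)), (np.int64(34), np.int64(32), np.int64(32)), (np.int64(54), np.int64(51), np.int64(49)), (np.int64(90), np.int64(85), np.int64(82)), (np.int64(112), np.int64(106), np.int64(102)), (np.int64(120), np.int64(115), np.int64(110)), (np.int64(131), np.int64(122), np.int64(119)), (np.int64(138), np.int64(122), np.int64(118)), (np.int64(134), np.int64(98), np.int64(94)), (np.int64(124), np.int64(54), np.int64(50)), (np.int64(124), np.int64(27), np.int64(24)), (np.int64(126), np.int64(27), np.int64(25)), (np.int64(127), np.int64(28), np.int64(22)), (np.int64(129), np.int64(28), np.int64(26))] [(np.int64(129), np.int64(31), np.int64(24)), (np.int64(121), np.int64(27), np.int64(21)), (np.int64(109), np.int64(25), np.int64(24)), (np.int64(85), np.int64(26), np.int64(23)), (np.int64(54), np.int64(29), np.int64(27)), (np.int64(38), np.int64(33), np.int64(32)), (np.int64(34), np.int64(32), np.int64(31)), (np.int64(37), np.int64(35), np.int64(34))]
215 [(np.int64(31
[... 1772 characters left out ...]
2), np.int64(29))] [(np.int64(111), np.int64(23), np.int64(19)), (np.int64(104), np.int64(26), np.int64(23)), (np.int64(86), np.int64(24), np.int64(23)), (np.int64(58), np.int64(27), np.int64(25)), (np.int64(39), np.int64(31), np.int64(31)), (np.int64(29), np.int64(29), np.int64(27)), (np.int64(32), np.int64(29), np.int64(30)), (np.int64(28), np.int64(29), np.int64(28))]
nose [(167, array([305, 306, 307, 308, 309, 310, 311, 312, 313, 314, 315, 316])), (170, array([305, 306, 307, 308, 309, 310, 311, 312, 313, 314, 315, 316]))]
half angle radius 0.016988005757154777
(np.float64(0.3315036644069412), np.float64(-0.6262219965795256), [np.float64(85.52458653388031), np.float64(43.53156413875638)])
```

```bash
python3 - <<'E'
from h import *
import pickle
m,im,o=pickle.load(open("w2.pkl","rb"));print(m["camera_matrix"])
P=onz(m,(310.6,216),.029);P[2]=.045;print(P,togo(P,o),togo([.5573,.129,.045],o))
R=Rq(o["tool_rot"]);print(R.round(4))
# handle axis in world from silhouette mid at two rows
a=onz(m,(310.9,197),.029);b=onz(m,(310.2,237),.029);v=(a-b)/np.linalg.norm(a-b);print("axis in tool",R.T@v)
E
```

```text
[[338.43383282   0.         315.08549218]
 [  0.         338.43383282 239.94194187]
 [  0.           0.           1.        ]]
[0.55707213 0.12898379 0.045     ] [16.44539126 -4.37406741 94.805978  ] [16.24003713 -4.27398992 94.80547144]
[[-9.277e-01  3.732e-01 -2.300e-03]
 [ 3.732e-01  9.278e-01  5.000e-04]
 [ 2.300e-03 -4.000e-04 -1.000e+00]]
axis in tool [0.99977246 0.02121218 0.00225341]
```

Emit:
{"api": "send_rows", "payload": {
  "slide": [
    [8,-4,30],
    [16,-8,60],
    [16,-8,75],
    [16,-8,85],
    [16,-8,90],
    [16,-8,92],
    [16,-8,93],
    [16,-8,93]
  ],
  "roll": [1,1,1,1,1,1,1,1],
  "claw": [0,0,0,0,0,0,0,0]
}}

```text
t: 2.87
eef_pos: [0.5587, 0.1239, 0.0483]
tool_rot: [0.001, 0.2, 0.98, 0.001]
contact_force: [0.1, -0.2, 0.9]
gripper_width: -0.003
grasp_force: 0.0
```

Emit:
{"api": "send_rows", "payload": {
  "slide": [
    [0,0,0.5],
    [0,0,0.5],
    [0,0,1],
    [0,0,1],
    [0,0,1.5],
    [0,0,1.5],
    [0,0,1.5],
    [0,0,1.5]
  ],
  "roll": [0,0,0,0,0,0,0,0],
  "claw": [0,0,0,0,0,0,0,0]
}}

```text
t: 3.53
eef_pos: [0.5577, 0.1235, 0.0457]
tool_rot: [-0.0, 0.2, 0.98, -0.0]
contact_force: [-0.1, 0.3, -0.2]
gripper_width: -0.0
grasp_force: 0.0
```

Emit:
{"api": "send_rows", "payload": {
  "slide": [
    [0,0,0.5],
    [0,0,0.5],
    [0,0,1],
    [0,0,1],
    [0,0,1],
    [0,0,1],
    [0,0,1],
    [0,0,1]
  ],
  "roll": [0,0,0,0,0,0,0,0],
  "claw": [0,0,0,0,0,0,0,0]
}}

```text
t: 4.2
eef_pos: [0.5578, 0.1236, 0.045]
tool_rot: [0.0, 0.2, 0.98, 0.0]
contact_force: [-1.2, 0.5, 5.1]
gripper_width: 0.002
grasp_force: 2.5
```

Contact at 5 N, at the expected height. Now I'll roll it by dragging the top.

Emit:
{"api": "send_rows", "payload": {
  "slide": [
    [0,2,0],
    [0,5,0],
    [0,8,0],
    [0,11,0],
    [0,14,0],
    [0,15,0],
    [0,15,0],
    [0,15,0]
  ],
  "roll": [0,0,0,0,0,0,0,0],
  "claw": [0,0,0,0,0,0,0,0]
}}

```text
t: 4.87
eef_pos: [0.5636, 0.1377, 0.045]
tool_rot: [-0.0, 0.2, 0.98, 0.0]
contact_force: [-2.3, 0.7, 6.2]
gripper_width: 0.0
grasp_force: 3.0
```

Emit:
{"api": "send_rows", "payload": {
  "slide": [
    [0,0,-2],
    [0,0,-5],
    [-5,0,-20],
    [-15,0,-50],
    [-30,0,-80],
    [-36,0,-95],
    [-36,0,-95],
    [-36,0,-95]
  ],
  "roll": [0,0,0,0,0,0,0,0],
  "claw": [0,0,0,0,0,0,0,0]
}}

```text
t: 5.53
eef_pos: [0.5973, 0.1229, 0.1405]
tool_rot: [0.001, 0.201, 0.98, 0.0]
contact_force: [-1.6, 0.5, 0.2]
gripper_width: -0.005
grasp_force: 0.0
```

```bash
cat >> h.py <<'E'
def prof(name):
    import pickle
    o=bot.get_obs();m,im=snap("wrist",name);pickle.dump((m,im,o),open(name+".pkl","wb"))
    r=redrect(im,(150,60,450,330));print("red",r)
    R=Rq(o["tool_rot"])
    for row in (200,215,230):
        L=cv2.GaussianBlur(im,(1,7),0)[row].astype(int);c=range(max(0,int(r[0][0])-45),int(r[0][0])+45)
        sat=[x for x in c if L[x,0]>70]; st=[x for x in c if L[x,1]>72 and L[x,0]>70]
        print(row,"outline",min(sat),max(sat),"stripe",st[:1],st[-1:])
        P=onz(m,((min(sat)+max(sat))/2,row),.029);P[2]=.045;print("  togo",togo(P,o).round(1), angle(m,(min(sat)-.5,max(sat)+.5),(st[0]-.5,st[-1]+.5),row,u=R[:,1]) if st else None)
E
python3 -c "
from h import *
prof('w3')"
```

```text
red ((312.5, 184.5), (87.0, 45.0), 90.0)
200 outline 293 335 stripe [295] [304]
half angle radius 0.016239118756389326
  togo [28.7 -1.7 95.4] (np.float64(0.34609729034042697), np.float64(-0.22280603290367765), [np.float64(63.50486318693919), np.float64(24.858693047547042)])
215 outline 294 333 stripe [296] [305]
half angle radius 0.015314801623959364
  togo [17.  -2.1 95.4] (np.float64(0.3457006641819938), np.float64(-0.31246470761544903), [np.float64(56.09054879745458), np.float64(20.865246567928057)])Traceback (most recent call last):
  File "<string>", line 3, in <module>
    prof('w3')
    ~~~~^^^^^^
  File "h.py", line 47, in prof
    print(row,"outline",min(sat),max(sat),"stripe",st[:1],st[-1:])
                        ~~~^^^^^
ValueError: min() iterable argument is empty
```

Emit:
{"api": "send_rows", "payload": {
  "slide": [
    [10,-3,30],
    [30,-6,60],
    [37,-6,75],
    [37,-6,85],
    [37,-6,90],
    [37,-6,93],
    [37,-6,95],
    [37,-6,95]
  ],
  "roll": [0,0,0,0,0,0,0,0],
  "claw": [0,0,0,0,0,0,0,0]
}}

```text
t: 6.25
eef_pos: [0.5615, 0.1321, 0.0454]
tool_rot: [0.001, 0.2, 0.98, 0.0]
contact_force: [0.3, 0.0, 0.9]
gripper_width: -0.003
grasp_force: 0.0
```

Emit:
{"api": "send_rows", "payload": {
  "slide": [
    [0,0,0.2],
    [0,2,0.2],
    [0,5,0.2],
    [0,8,0.2],
    [0,11,0.2],
    [0,14,0.2],
    [0,16,0.2],
    [0,16,0.2]
  ],
  "roll": [0,0,0,0,0,0,0,0],
  "claw": [0,0,0,0,0,0,0,0]
}}

```text
t: 6.92
eef_pos: [0.5674, 0.1477, 0.045]
tool_rot: [0.001, 0.2, 0.98, 0.0]
contact_force: [0.8, 0.2, 5.0]
gripper_width: -0.001
grasp_force: 2.5
```

Emit:
{"api": "send_rows", "payload": {
  "slide": [
    [0,0,0],
    [0,0,-2],
    [-5,0,-20],
    [-10,0,-50],
    [-20,0,-80],
    [-20,0,-95],
    [-20,0,-95],
    [-20,0,-95]
  ],
  "roll": [0,0,0,0,0,0,0,0],
  "claw": [0,0,0,0,0,0,0,0]
}}

```text
t: 7.58
eef_pos: [0.5849, 0.139, 0.1399]
tool_rot: [0.0, 0.2, 0.98, 0.0]
contact_force: [0.7, 0.4, -0.4]
gripper_width: -0.004
grasp_force: 0.0
```

```bash
python3 -c "
from h import *
try: prof('w4')
except Exception as e: print(e)
import cv2
im=cv2.imread('pics/w4.png');a=cv2.imread('pics/w3.png')
f=lambda q:cv2.resize(q[120:280,240:390],None,fx=2.6,fy=2.6,interpolation=cv2.INTER_CUBIC)
cv2.imwrite('pics/c4.png',cv2.hconcat([f(a),f(im)]))"
```

```text
red ((308.0, 208.0), (44.0, 86.0), 0.0)
200 outline 288 330 stripe [296] [307]
half angle radius 0.016204088618687676
  togo [28.8 -5.5 94.9] (np.float64(0.3519728353415846), np.float64(-1.071881097061211), [np.float64(36.219628179725504), np.float64(2.79691938984053)])
215 outline 289 329 stripe [297] [308]
half angle radius 0.015661596390613673
  togo [17.2 -5.6 94.9] (np.float64(0.35190764086646), np.float64(-1.0866398612866823), [np.float64(33.49371831170574), np.float64(0.25925743130658824)])
230 outline 289 330 stripe [297] [308]
half angle radius 0.01626167173554597
  togo [ 5.2 -5.2 94.9] (np.float64(0.35222988035951175), np.float64(-1.013689724857952), [np.float64(35.80176026529228), np.float64(1.6526468611463185)])
```

View pics/c4.png

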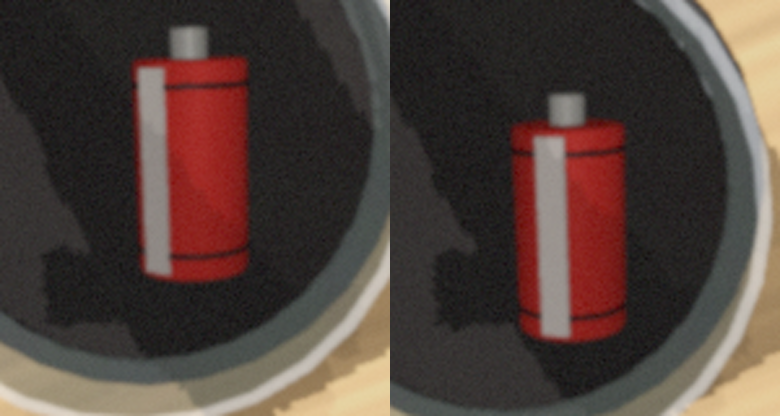

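The crops show the stripe moving toward the top as it rolls. About 18° remain, which is about 5 mm of rolling.

Emit:
{"api": "send_rows", "payload": {
  "slide": [
    [10,-4,30],
    [21,-8,60],
    [21,-8,75],
    [21,-8,85],
    [21,-8,90],
    [21,-8,93],
    [21,-8,94],
    [21,-8,94]
  ],
  "roll": [0,0,0,0,0,0,0,0],
  "claw": [0,0,0,0,0,0,0,0]
}}

```text
t: 8.3
eef_pos: [0.5632, 0.1399, 0.046]
tool_rot: [0.0, 0.2, 0.98, 0.0]
contact_force: [-0.6, 0.3, 1.2]
gripper_width: -0.004
grasp_force: 0.0
```

Emit:
{"api": "send_rows", "payload": {
  "slide": [
    [0,0,1],
    [0,0,1.5],
    [0,0,1.5],
    [0,0,1.5],
    [0,0,1.5],
    [0,0,1.5],
    [0,0,1.5],
    [0,0,1.5]
  ],
  "roll": [0,0,0,0,0,0,0,0],
  "claw": [0,0,0,0,0,0,0,0]
}}

```text
t: 8.97
eef_pos: [0.5634, 0.1402, 0.045]
tool_rot: [0.001, 0.2, 0.98, 0.001]
contact_force: [-0.6, 0.2, 6.1]
gripper_width: -0.003
grasp_force: 3.0
```

Emit:
{"api": "send_rows", "payload": {
  "slide": [
    [0,1,0],
    [0,3,0],
    [0,5,0],
    [0,7,0],
    [0,9,0],
    [0,10,0],
    [0,10,0],
    [0,10,0]
  ],
  "roll": [0,0,0,0,0,0,0,0],
  "claw": [0,0,0,0,0,0,0,0]
}}

```text
t: 9.63
eef_pos: [0.5672, 0.1496, 0.045]
tool_rot: [0.001, 0.2, 0.98, 0.001]
contact_force: [-0.6, -1.0, 6.4]
gripper_width: -0.001
grasp_force: 3.2
```

Emit:
{"api": "send_rows", "payload": {
  "slide": [
    [0,0,-1],
    [0,0,-3],
    [-5,0,-20],
    [-10,0,-50],
    [-20,0,-80],
    [-20,0,-95],
    [-20,0,-95],
    [-20,0,-95]
  ],
  "roll": [0,0,0,0,0,0,0,0],
  "claw": [0,0,0,0,0,0,0,0]
}}

```text
t: 10.3
eef_pos: [0.5851, 0.1413, 0.1397]
tool_rot: [0.001, 0.2, 0.98, 0.0]
contact_force: [-0.2, 0.2, -1.5]
gripper_width: -0.003
grasp_force: 0.0
```

```bash
python3 -c "
from h import *
prof('w5')"
```

```text
red ((312.0013427734375, 209.09458923339844), (85.96512603759766, 43.0771484375), 89.22578430175781)
200 outline 292 333 stripe [307] [319]
half angle radius 0.015817518747242836
  togo [28.8 -2.9 94.7] (np.float64(0.3568648429667988), np.float64(-0.47914674362366927), [np.float64(14.960117494852502), np.float64(-18.52922896164904)])
215 outline 292 333 stripe [307] [319]
half angle radius 0.016031213028481324
  togo [17.2 -2.9 94.7] (np.float64(0.35683634433151723), np.float64(-0.48560630433415), [np.float64(15.17026529872146), np.float64(-18.790166746012734)])
230 outline 293 333 stripe [307] [319]
half angle radius 0.015865581744872195
  togo [ 5.3 -2.5 94.7] (np.float64(0.35719283715801586), np.float64(-0.40480205384591966), [np.float64(16.83576352162584), np.float64(-17.597213612866696)])
```

```bash
python3 - <<'E'
from h import *
import pickle
m,im,o=pickle.load(open("w5.pkl","rb"))
R=Rq(o["tool_rot"]);print(R[:,2])
for row in (190,200,210,220,230):
    P=im[row-4:row+5].mean(0);r=P[:,0];g=P[:,1]
    def cross(a,lo,hi,t):
        for x in range(lo,hi):
            if (a[x]-t)*(a[x+1]-t)<=0: return x+(t-a[x])/(a[x+1]-a[x])
    x=[cross(r,284,300,75),None,None,None]
    x[3]=cross(r[::-1],639-345,639-325,75);x[3]=639-x[3]
    gm=(g[310:316].mean()+g[300:304].mean())/2
    x[1]=cross(g,300,312,gm);x[2]=cross(g,313,326,gm)
    print(row,np.round(x,2),angle(m,(x[0],x[3]),(x[1],x[2]),row,u=R[:,1]))
o2=bot.get_obs()
print("cover knob togo",togo([.4944,-.149,.012],o2), "rim",togo([.546,.123,.1],o2))
E
```

```text
[ 1.22215975e-03  7.05058933e-04 -9.99999005e-01]
half angle radius 0.015820287969939995
190 [291.02 306.28 318.75 333.41] (np.float64(0.3566716168347782), np.float64(-0.5229435387461782), [np.float64(14.59958057568709), np.float64(-17.159909320547005)])
half angle radius 0.015812469842852117
200 [291.48 306.45 318.69 333.47] (np.float64(0.356846714794152), np.float64(-0.4832557148462172), [np.float64(15.028872572903568), np.float64(-16.420759977471754)])
half angle radius 0.015768753767255818
210 [291.89 306.64 318.8  333.39] (np.float64(0.35694966361567687), np.float64(-0.45992104522167065), [np.float64(15.106886173271343), np.float64(-16.41565406716953)])
half angle radius 0.015748561790934264
220 [292.22 307.02 318.99 333.29] (np.float64(0.35702091076098696), np.float64(-0.4437718769496904), [np.float64(14.570331278067288), np.float64(-16.755031638264068)])
half angle radius 0.015690026431189164
230 [292.7  307.38 319.3  333.25] (np.float64(0.35717327879454935), np.float64(-0.4092352842262559), [np.float64(14.358504444148016), np.float64(-17.11656054242627)])
cover knob togo [ -31.39301912 -302.15612145  126.67307114] rim [ 27.89276652 -31.74890799  38.60665001]
```

Stripe is within about 1° of up. Now I'll refine the rim centre before moving the cover.

```bash
python3 - <<'E'
from h import *
import pickle
from scipy.optimize import least_squares
t,im=pickle.load(open("d0.pkl","rb"))["top"]
print("foot right",onz(t,(305.4,251),.006)[1]+.084,"foot bottom",onz(t,(263,291.2),.006)[0]+.084)
print("rim left",onz(t,(221,247),.058)[1]-.076,"right",onz(t,(300.2,247),.058)[1]+.076,"rim top",onz(t,(260,207.2),.058)[0]-.076,"bot",onz(t,(260,287.3),.058)[0]+.076)
for n,c0 in(("w1",(266,270)),("w2",(300,200)),("w5",(300,200))):
    m,im,o=pickle.load(open(n+".pkl","rb"))
    g=cv2.GaussianBlur(im,(3,3),0).astype(int)
    # bright low-saturation ring: search along projected normals around the predicted rim
    pts=[]
    for a in np.radians(range(0,360,6)):
        best=None
        for r in np.arange(.062,.086,.0005):
            u,v=proj(m,(.548+r*np.cos(a),.124+r*np.sin(a),.058))
            if 1<u<638 and 1<v<478:
                p=g[int(round(v)),int(round(u))];s=p.min()*1.0-1.5*(p.max()-p.min())
                if p.max()-p.min()<30 and p.min()>130 and (best is None or s>best[0]):best=(s,r,u,v)
        if best:pts.append(onz(m,best[2:],.058)[:2])
    if len(pts)<12:print(n,"few",len(pts));continue
    pts=np.array(pts);f=least_squares(lambda q:np.hypot(*(pts-q[:2]).T)-q[2],[.548,.124,.074],loss="soft_l1",f_scale=.001)
    print(n,len(pts),f.x,np.median(abs(f.fun)))
E
```

```text
foot right 0.12385987008252183 foot bottom 0.5475890586848401
rim left 0.12195408574917281 right 0.12367900498396509 rim top 0.5468734701540309 bot 0.5464718744714399
w1 43 [0.54622608 0.12463646 0.07309267] 0.0002913160287572464
w2 54 [0.546391   0.12457864 0.07325474] 0.00024970597307671233
w5 56 [0.54641291 0.12454516 0.07328963] 0.00023691519186839344
```

Emit:
{"api": "send_rows", "payload": {
  "slide": [
    [-4,-38,0],
    [-8,-76,0],
    [-12,-114,0],
    [-16,-152,0],
    [-20,-190,0],
    [-24,-228,0],
    [-28,-266,0],
    [-31,-302,0]
  ],
  "roll": [0,0,0,0,0,0,0,0],
  "claw": [0.3,0.6,0.6,0.6,0.6,0.6,0.6,0.6]
}}

```text
t: 11.02
eef_pos: [0.4927, -0.1502, 0.1377]
tool_rot: [-0.001, 0.2, 0.98, -0.0]
contact_force: [0.2, -0.0, 0.7]
gripper_width: 0.6
grasp_force: 0.0
```

Emit:
{"api": "send_rows", "payload": {
  "slide": [
    [0,0,0],
    [0,0,0],
    [0,0,0],
    [0,0,20],
    [0,0,40],
    [0,0,40],
    [0,0,40],
    [0,0,40]
  ],
  "roll": [0,0,0,0,0,0,0,0],
  "claw": [0.6,0.6,0.6,0.6,0.6,0.6,0.6,0.6]
}}

```text
t: 11.68
eef_pos: [0.4954, -0.1478, 0.0994]
tool_rot: [-0.0, 0.199, 0.98, 0.0]
contact_force: [0.2, -0.8, -0.8]
gripper_width: 0.598
grasp_force: 0.0
```

```bash
python3 - <<'E'
from h import *
o=bot.get_obs();m,im=snap("wrist","w6");print(o["eef_pos"],o["tool_rot"],o["gripper_width"])
hsv=cv2.cvtColor(im,cv2.COLOR_RGB2HSV);b=cv2.inRange(hsv,(100,120,40),(125,255,255))
n,l,s,c=cv2.connectedComponentsWithStats(b)
for i in range(1,n):
    if s[i,4]>80:print(s[i],c[i],onz(m,c[i],.039),togo(onz(m,c[i],.039),o))
print("expected px",proj(m,(.4944,-.149,.039)),"togo",togo([.4944,-.149,.014],o))
E
```

```text
[ 0.49535965 -0.14778669  0.09940482] [-9.31927451e-05  1.99386192e-01  9.79920983e-01  6.68167175e-05] 0.5984590832775385
[ 203  128  221  175 2825] [309.09769912 199.86053097] [ 0.4583378  -0.13695753  0.039     ] [38.29726834 -4.50438634 60.412419  ]
[ 295  229   37   45 1338] [312.96412556 251.90209268] [ 0.48989996 -0.1478923   0.039     ] [ 4.97168508 -2.23632993 60.40565708]
[259 318 113  22 661] [315.31921331 331.20272315] [ 0.54340733 -0.16898598  0.039     ] [-52.52401256  -0.74402969  60.3937639 ]
expected px [314.13727068 258.67299724] togo [ 0.39135617 -1.49984434 85.40476821]
```

View pics/w6.png

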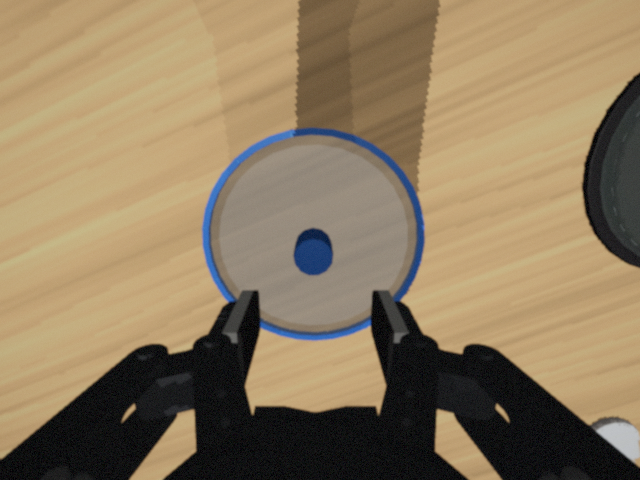

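The knob top is at about (314,257) with the cover centred around it, which matches the estimate. Descending to grasp.

Emit:
{"api": "send_rows", "payload": {
  "slide": [
    [0,-1.5,20],
    [0.5,-1.5,40],
    [0.5,-1.5,60],
    [0.5,-1.5,75],
    [0.5,-1.5,82],
    [0.5,-1.5,85],
    [0.5,-1.5,86],
    [0.5,-1.5,86]
  ],
  "roll": [0,0,0,0,0,0,0,0],
  "claw": [0.6,0.6,0.6,0.6,0.6,0.6,0.6,0.6]
}}

```text
t: 12.4
eef_pos: [0.4945, -0.15, 0.0139]
tool_rot: [0.001, 0.2, 0.98, 0.0]
contact_force: [0.4, 0.2, 0.2]
gripper_width: 0.602
grasp_force: 0.0
```

Emit:
{"api": "send_rows", "payload": {
  "slide": [
    [0,0,0],
    [0,0,0],
    [0,0,0],
    [0,0,0],
    [0,0,0],
    [0,0,0],
    [0,0,0],
    [0,0,0]
  ],
  "roll": [0,0,0,0,0,0,0,0],
  "claw": [0.45,0.38,0.34,0.3,0.25,0.2,0.2,0.2],
  "force": 60
}}

```text
t: 13.07
eef_pos: [0.4943, -0.1498, 0.0139]
tool_rot: [0.0, 0.2, 0.98, 0.0]
contact_force: [-1.5, 0.7, 8.1]
gripper_width: 0.282
grasp_force: 58.4
```

Emit:
{"api": "send_rows", "payload": {
  "slide": [
    [0,0,-2],
    [0,0,-8],
    [0,0,-25],
    [0,0,-45],
    [0,0,-70],
    [0,0,-100],
    [0,0,-130],
    [0,0,-130]
  ],
  "roll": [0,0,0,0,0,0,0,0],
  "claw": [0.2,0.2,0.2,0.2,0.2,0.2,0.2,0.2]
}}

```text
t: 13.73
eef_pos: [0.4968, -0.151, 0.1484]
tool_rot: [0.004, 0.201, 0.98, 0.0]
contact_force: [0.6, -1.3, -1.9]
gripper_width: 0.281
grasp_force: 59.0
```

```bash
python3 - <<'E'
from h import *
o=bot.get_obs();print(o["contact_force"],o["torque"],o["gripper_width"],togo([.5465,.124,.1],o))
m,im=snap("wrist","w7")
hsv=cv2.cvtColor(im,cv2.COLOR_RGB2HSV);b=cv2.inRange(hsv,(100,120,40),(125,255,255))
# rim of held cover: points on disc outline, ellipse
for z in(.0,):
    n,l,s,c=cv2.connectedComponentsWithStats(b)
    print([ (s[i].tolist(),c[i].round(1).tolist()) for i in range(1,n) if s[i,4]>60])
h=o["eef_pos"]+np.array([0,0,-.008+.0025]);R=Rq(o["tool_rot"])
for d in((1,0),(-1,0),(0,1),(0,-1),(.7,.7),(.7,-.7)):print(d,proj(m,h+R[:,0]*.079*d[0]+R[:,1]*.079*d[1]))
E
```

```text
[ 0.58906279 -1.28222999 -1.86301743] [-0.02905633 -0.12795636  0.04926382] 0.2814315613210025 [ 62.83012617 272.2982796   48.5091131 ]
[([148, 125, 335, 228, 6422], [314.5, 213.3]), ([284, 278, 63, 79, 3943], [315.1, 318.6])]
(1, 0) [317.05495154 126.98969743]
(-1, 0) [316.60957399 428.14659741]
(0, 1) [480.27020992 299.25852315]
(0, -1) [153.42252426 299.22553715]
(0.7, 0.7) [444.21229263 184.44302389]
(0.7, -0.7) [189.78357857 184.46782074]
```

View pics/w7.png

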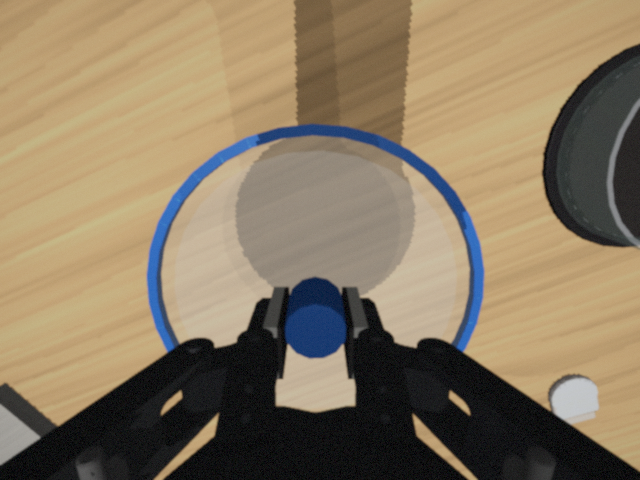

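The cover is held level, with the knob between the pads at (315,318), and its outline matches the prediction. Moving over the dish.

Emit:
{"api": "send_rows", "payload": {
  "slide": [
    [4,18,0],
    [11,50,0],
    [20,86,0],
    [28,122,0],
    [36,158,0],
    [44,194,0],
    [52,230,0],
    [58,255,0]
  ],
  "roll": [0,0,0,0,0,0,0,0],
  "claw": [0.2,0.2,0.2,0.2,0.2,0.2,0.2,0.2]
}}

```text
t: 14.45
eef_pos: [0.5397, 0.1114, 0.1418]
tool_rot: [-0.001, 0.199, 0.98, 0.0]
contact_force: [0.6, 0.2, -1.5]
gripper_width: 0.283
grasp_force: 59.2
```

Emit:
{"api": "send_rows", "payload": {
  "slide": [
    [1,8,0],
    [2,14,0],
    [2,17,0],
    [2,17,5],
    [2,17,10],
    [2,17,20],
    [2,17,30],
    [2,17,30]
  ],
  "roll": [0,0,0,0,0,0,0,0],
  "claw": [0.2,0.2,0.2,0.2,0.2,0.2,0.2,0.2]
}}

```text
t: 15.12
eef_pos: [0.5436, 0.1225, 0.1105]
tool_rot: [-0.002, 0.201, 0.98, -0.001]
contact_force: [-0.7, 0.3, -1.9]
gripper_width: 0.285
grasp_force: 59.2
```

Emit:
{"api": "send_rows", "payload": {
  "slide": [
    [0,0,5],
    [0,0,10],
    [0,0,10],
    [0,0,10],
    [0,0,10],
    [0,0,10],
    [0,0,10],
    [0,0,10]
  ],
  "roll": [0,0,0,0,0,0,0,0],
  "claw": [0.2,0.2,0.2,0.2,0.2,0.2,0.2,0.2]
}}

```text
t: 15.78
eef_pos: [0.5456, 0.1239, 0.1034]
tool_rot: [0.0, 0.2, 0.98, 0.0]
contact_force: [-0.5, 0.1, -2.1]
gripper_width: 0.284
grasp_force: 59.2
```

```bash
python3 - <<'E'
from h import *
import pickle
from scipy.optimize import least_squares
o=bot.get_obs();print(o["eef_pos"],Rq(o["tool_rot"])[:,2],togo([.5465,.124,.0659],o))
# cover edge in top view, to hold against the dish
m,im=snap("top","t8");hsv=cv2.cvtColor(im,cv2.COLOR_RGB2HSV);b=cv2.inRange(hsv,(100,120,40),(125,255,255))
b[:,330:]=0;b[:195]=0;b[305:]=0;b[:,:200]=0
p=np.argwhere(b)[:,::-1];z=o["eef_pos"][2]-.0054
w=np.array([onz(m,x,z)[:2] for x in p])
f=least_squares(lambda q:np.hypot(*(w-q[:2]).T)-q[2],[.5465,.124,.078],loss="soft_l1",f_scale=.001);print(len(w),f.x)
E
```

```text
[0.54555957 0.1239445  0.10336734] [ 5.10070182e-04  2.46409346e-04 -9.99999840e-01] [-0.82930477  0.40400818 37.46782913]
315 [0.54530903 0.12380506 0.07742696]
```

Emit:
{"api": "send_rows", "payload": {
  "slide": [
    [-1,0,4],
    [-1,0,9],
    [-1,0,14],
    [-1,0,19],
    [-1,0,23],
    [-1,0,26],
    [-1,0,28],
    [-1,0,28]
  ],
  "roll": [0,0,0,0,0,0,0,0],
  "claw": [0.2,0.2,0.2,0.2,0.2,0.2,0.2,0.2]
}}

```text
t: 16.5
eef_pos: [0.546, 0.1234, 0.0745]
tool_rot: [-0.0, 0.2, 0.98, -0.0]
contact_force: [-0.4, -0.6, -2.1]
gripper_width: 0.285
grasp_force: 59.2
```

Emit:
{"api": "send_rows", "payload": {
  "slide": [
    [0,0,1],
    [0,0,2],
    [0,0,3],
    [0,0,4],
    [0,0,5],
    [0,0,6],
    [0,0,6.5],
    [0,0,6.5]
  ],
  "roll": [0,0,0,0,0,0,0,0],
  "claw": [0.2,0.2,0.2,0.2,0.2,0.2,0.2,0.2]
}}

```text
t: 17.17
eef_pos: [0.5462, 0.1235, 0.0685]
tool_rot: [-0.0, 0.2, 0.98, -0.0]
contact_force: [0.0, 0.3, -2.1]
gripper_width: 0.285
grasp_force: 59.2
```

Emit:
{"api": "send_rows", "payload": {
  "slide": [
    [0,0,0.5],
    [0,0,1],
    [0,0,1.5],
    [0,0,1.5],
    [0,0,1.5],
    [0,0,1.5],
    [0,0,1.5],
    [0,0,1.5]
  ],
  "roll": [0,0,0,0,0,0,0,0],
  "claw": [0.2,0.2,0.2,0.2,0.2,0.2,0.2,0.2]
}}

```text
t: 17.83
eef_pos: [0.5463, 0.1235, 0.0671]
tool_rot: [0.0, 0.2, 0.98, 0.0]
contact_force: [-0.4, -0.6, -2.2]
gripper_width: 0.283
grasp_force: 59.2
```

The step is in the mouth with no side force. About 1.2 mm is left.

Emit:
{"api": "send_rows", "payload": {
  "slide": [
    [0,0,0.3],
    [0,0,0.6],
    [0,0,0.9],
    [0,0,1.1],
    [0,0,1.2],
    [0,0,1.2],
    [0,0,1.2],
    [0,0,1.2]
  ],
  "roll": [0,0,0,0,0,0,0,0],
  "claw": [0.2,0.2,0.2,0.2,0.2,0.2,0.2,0.2]
}}

```text
t: 18.5
eef_pos: [0.5465, 0.1235, 0.066]
tool_rot: [0.0, 0.2, 0.98, 0.0]
contact_force: [0.7, 0.8, -0.5]
gripper_width: 0.285
grasp_force: 59.2
```

Emit:
{"api": "send_rows", "payload": {
  "slide": [
    [0,0,0.2],
    [0,0,0.4],
    [0,0,0.4],
    [0,0,0.4],
    [0,0,0.4],
    [0,0,0.4],
    [0,0,0.4],
    [0,0,0.4]
  ],
  "roll": [0,0,0,0,0,0,0,0],
  "claw": [0.2,0.2,0.2,0.2,0.2,0.2,0.2,0.2]
}}

```text
t: 19.17
eef_pos: [0.5465, 0.1236, 0.0659]
tool_rot: [0.0, 0.2, 0.98, 0.0]
contact_force: [-1.8, 0.4, 5.2]
gripper_width: 0.284
grasp_force: 59.6
```

It is seated: the cover's weight is off the gripper and contact is 5 N. Releasing and lifting straight up.

Emit:
{"api": "send_rows", "payload": {
  "slide": [
    [0,0,0],
    [0,0,0],
    [0,0,0],
    [0,0,0],
    [0,0,0],
    [0,0,0],
    [0,0,0],
    [0,0,0]
  ],
  "roll": [0,0,0,0,0,0,0,0],
  "claw": [0.32,0.36,0.42,0.5,0.6,0.6,0.6,0.6]
}}

```text
t: 19.83
eef_pos: [0.5463, 0.1235, 0.0655]
tool_rot: [-0.0, 0.2, 0.98, -0.0]
contact_force: [-0.2, 0.1, -0.5]
gripper_width: 0.6
grasp_force: 0.0
```

Emit:
{"api": "send_rows", "payload": {
  "slide": [
    [0,0,-3],
    [0,0,-8],
    [0,0,-15],
    [0,0,-30],
    [0,0,-50],
    [0,0,-75],
    [0,0,-90],
    [0,0,-90]
  ],
  "roll": [0,0,0,0,0,0,0,0],
  "claw": [0.6,0.6,0.6,0.6,0.6,0.6,0.6,0.6]
}}

```text
t: 20.5
eef_pos: [0.5487, 0.1239, 0.1597]
tool_rot: [0.003, 0.2, 0.98, 0.002]
contact_force: [0.7, 1.2, 0.9]
gripper_width: 0.601
grasp_force: 0.0
```

Emit:
{"api": "send_rows", "payload": {
  "slide": [
    [-15,0,-15],
    [-30,0,-30],
    [-40,0,-40],
    [-40,0,-40],
    [-40,0,-40],
    [-40,0,-40],
    [-40,0,-40],
    [-40,0,-40]
  ],
  "roll": [0,0,0,0,0,0,0,0],
  "claw": [0.6,0.6,0.6,0.6,0.6,0.6,0.6,0.6]
}}

```text
t: 21.17
eef_pos: [0.5819, 0.1081, 0.1945]
tool_rot: [-0.001, 0.2, 0.98, -0.0]
contact_force: [0.1, -0.2, -0.7]
gripper_width: 0.6
grasp_force: 0.0
```

```bash
python3 - <<'E'
from h import *
m,im=snap("wrist","w9");s,i2=snap("scene","s9")
a=cv2.resize(im[100:300,220:420],(400,400));b=cv2.resize(i2[180:280,315:425],(400,400),interpolation=cv2.INTER_CUBIC)
cv2.imwrite("pics/f9.png",np.hstack([cv2.resize(im[60:360,170:470],(400,400)),b])[:,:,::-1])
print(bot.get_obs()["t"])
E
```

```text
21.2667
```

View pics/f9.png

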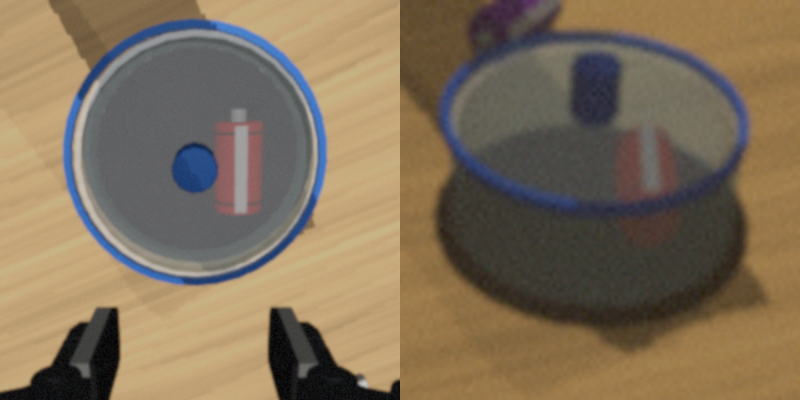

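The cover sits level on the rim, and the stripe reads clearly through it, centred on the top of the handle at about (240,168). The gripper touches nothing.

```bash
python3 -c "
from station import bot
print(bot.hand_in())"
```

```text
the job is handed in; nothing more can be done
None
```

I rolled the handle until its stripe measured within about 1° of straight up, then set the cover down gently, level and fully home on the rim, and handed the job in at about 21 s; the stripe reads through the cover, and the pacemaker, header and jar were not touched.

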